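Arrest the balance, clear its weights into the rack, release it again

TASK

The balance check is finished. First, before any weight leaves the pan, arrest the pan: lift the locking collar on the toggle lever, flip the lever across to the dot-marked side and let the collar drop home. Then, with the lever left there, stand every weight that is out upright and flat in its own slot of the rack (the pocket of its size, one dot for the smallest up to five for the largest), and only then flip the lever back to its first side, collar down again, leaving the cans and other things on the bench where they are.

Things in the scene. Friction and masses are not known exactly. Their poses are not given: they have to be found in the camera images.
- balance: white bench balance, fixed; origin on the table under its pan's centre, z up, x away from the robot at yaw 0, y left. Aluminium pan 200 (x) x 240 (y), surface 55 high, rim 4 thick and 5 higher. A grey console 45 high (x -195 to -105, y -80 to 80) carries the pan-arrest toggle; a filled black dot at its +y end marks the arrested side, an open ring at its -y end the released side
- pan (a point): centre of the pan's surface, 55 above the balance's origin
- lever_hinge (a point): the toggle's hinge axis (parallel to the balance's x), at x -150, y 0, z 40 in the balance's frame. Lever: steel rod 10 dia, black ball 16 dia at its end, centre 86 from the hinge. Two fixed steel gate posts (7 in x, 14 in y, centred 11.5 either side of the hinge in x, rising to 34 above it) block the collar's lugs
- lever (a joint): lever angle, rad: 0 upright, positive leaning to the balance's +y. Runs from -0.38 (released side) to 0.38 (arrested side); friction 0.06 N m holds it where it is left. With the collar down it can only move between 0.29 and 0.38 on the side where it is
- collar (a joint): how far the locking collar is lifted along the lever, in m: 0 fully down (locked), 0.012 at its stop. It must be lifted at least 0.006, better 0.009 to 0.012, for the lever to cross. A spring draws it down (about 3 N at the bottom, 5 N at the top); it turns with the lever and drops home by itself on either side when let go
- collar_mid (a point): middle of the locking collar: a ribbed steel sleeve 26 dia x 26 long round the lever. With the collar down it reaches from 38 to 64 from the hinge along the lever, this point at 51. Two small lugs hang 8 below its lower end at its +x and -x sides, so grip the sleeve, best across the balance's x, and not lower than 39 from the hinge
- rack: dark wooden base, fixed, 182 x 208 x 8 high, bearing six tiles in two rows of three, 82 apart in x and 66 in y, in varying order (the sixth is a plain cork-topped spare without pocket); origin under its middle, z up
- w50: 50 g steel weight (mass varies somewhat), loose; None if absent. Squat cylinder 24 dia x 14 high with a grip knob on top: neck 10 dia x 8, then head 14 dia x 12, total height 34. Origin at the centre of its underside, z up through the knob
- slot50: the 50 g weight's slot, fixed: tile 80 (x) x 64 (y) with a square pocket 30 wide, marked with one dot on a paper strip at the tile's -x edge. Origin under the pocket's centre, at the tile's underside, z up; pocket floor 4, tile top 11 above it
- w100: 100 g steel weight (mass varies somewhat), loose; None if absent. Squat cylinder 30 dia x 18 high with a grip knob on top: neck 10 dia x 8, then head 14 dia x 12, total height 38. Origin at the centre of its underside, z up through the knob
- slot100: the 100 g weight's slot, fixed: tile 80 (x) x 64 (y) with a square pocket 36 wide, marked with two dots on a paper strip at the tile's -x edge. Origin under the pocket's centre, at the tile's underside, z up; pocket floor 4, tile top 11 above it
- w200: 200 g steel weight (mass varies somewhat), loose; None if absent. Squat cylinder 37 dia x 23 high with a grip knob on top: neck 10 dia x 8, then head 14 dia x 12, total height 43. Origin at the centre of its underside, z up through the knob
- slot200: the 200 g weight's slot, fixed: tile 80 (x) x 64 (y) with a square pocket 43 wide, marked with three dots on a paper strip at the tile's -x edge. Origin under the pocket's centre, at the tile's underside, z up; pocket floor 4, tile top 11 above it
- w300: 300 g steel weight (mass varies somewhat), loose; None if absent. Squat cylinder 44 dia x 26 high with a grip knob on top: neck 10 dia x 8, then head 14 dia x 12, total height 46. Origin at the centre of its underside, z up through the knob
- slot300: the 300 g weight's slot, fixed: tile 80 (x) x 64 (y) with a square pocket 50 wide, marked with four dots on a paper strip at the tile's -x edge. Origin under the pocket's centre, at the tile's underside, z up; pocket floor 4, tile top 11 above it
- w500: 500 g steel weight (mass varies somewhat), loose; None if absent. Squat cylinder 50 dia x 32 high with a grip knob on top: neck 10 dia x 8, then head 14 dia x 12, total height 52. Origin at the centre of its underside, z up through the knob
- slot500: the 500 g weight's slot, fixed: tile 80 (x) x 64 (y) with a square pocket 56 wide, marked with five dots on a paper strip at the tile's -x edge. Origin under the pocket's centre, at the tile's underside, z up; pocket floor 4, tile top 11 above it
- candle_a: bystander, loose, to be left where it is: silvery can, 68 dia x 70 high, filled with rolled corrugated cardboard, card wicks standing to 92; it stands in front of the weight rack. Origin at the centre of its underside
- tape: bystander, loose, to be left where it is: ring-shaped brown reel, 68 outer dia, 50 bore, 24 high, lying flat in front of the weight rack. Origin at the centre of its underside
- candle_b: bystander, loose, to be left where it is: brass-coloured can, 60 dia x 78 high, filled with rolled cardboard, card wicks to 100; it stands behind, between balance and rack. Origin at the centre of its underside
- candle_c: bystander, loose, to be left where it is: silvery can, 74 dia x 80 high, filled with rolled cardboard, wicks to 102; it stands towards the back on the left. Origin at the centre of its underside
- strips: bystander, loose, to be left where it is: small stack of cardboard strips, 30 x 75 x 16 high, lying in front, between balance and rack. Origin at the centre of its underside
- empty_can: bystander, loose, to be left where it is: empty open steel can, 72 dia x 75 high, towards the back on the right. Origin at the centre of its underside
- wax_jar: bystander, loose, to be left where it is: jar with a white cap, 64 dia x 90 high, at the left side. Origin at the centre of its underside
Not all that is in view belongs to the job. Leave any pink look-alike of the w100 alone. Leave any pink look-alike of the w300 alone.

How it is judged:
By the outcome, as a careful person would: the job done as asked, in the order asked, and still so for the second after the job is handed in, with the robot touching nothing.
Of w50, w100, w200, w300, w500 only 3 to 5 are there at a start; the rules pass over those that are not, and their reading is None.
At some moment in a run one of w50, w100, w200, w300, w500 may be knocked a few centimetres aside while the robot is not near it.
Once in a run the grip may slacken for a moment while it holds something.
It also fails if it takes over 210 s, if anything falls off the work surface, if the arm or the gripper's body presses on something with over 40 N, if the wrist force passes 120 N, or if a joint passes its speed limit or range.

ROBOT

A 6-joint arm with a two-finger parallel gripper is mounted at the origin on the work surface. World frame = base frame: x ahead of the robot, y to its left, z up, the work surface at z = 0. Lengths are in m, angles in rad, forces in N, time in s.
With the tool pointing down it reaches from about 0.275 to 0.825 m from the base axis. Payload 4.9 kg.
Tool frame: the origin (TCP) lies at the very end of the fingers, on their centre line; the grasp point (between the pads) lies 19 mm behind it; y points along the fingers, z is the direction in which the jaws open and shut, and the axes are right-handed (so a half turn about y gives the same grasp; the last joint's range is limited). The gripper opens to 85 mm and grips with 20 to 120 N. Pads are 22 mm wide; open, the fingers measure 114 mm over their backs; the gripper's body (76 mm by 85 mm) begins 54 mm behind the grasp point. The pads swing forward as they close: fully open they stand 13 mm farther back than shut.
Start: joints at [1.039, 0.326, -0.193, 1.052, 0, 1.437], TCP at [0.213, 0.507, 0.231] pointing down, gripper open.
Joint ranges: [-2.65, 2.65], [-0.97, 1.79], [-1.3, 1.35], [-1.93, 2.1], [-1.47, 1.37], [-3.14, 3.14]. Speed limits (rad/s): [2.57, 2.57, 3.14, 3.14, 3.14, 3.14].

INTERFACE

Orientations are given as a unit quaternion [x, y, z, w].
In Python, from workcell import move_ptp, move_linear, move_j, open_gripper, close, pause, inverse_kinematics, read_state, camera, camera_params, MotionError, job_done gives the robot as it stands. The module is installed in compiled form; this text tells all that it offers. Calls block until the motion is done:
- move_ptp(position, orientation): joint-space move of the TCP to a pose.
- move_linear(position, ori=None, max_speed=0.15, max_force=None): straight line of the TCP; ori=None keeps the orientation; max_speed is the mean speed in m/s. With max_force (N) it stops when the force on the tool has changed by that much, and returns True; else False.
- move_j(angles): joint-space move.
- open_gripper() and close(): open the fingers fully, or close them until they stop; the grip force is fixed at half the most.
- pause(seconds).
- inverse_kinematics(position, orientation): joint angles nearest the present ones, or None.
- read_state(): the state.
- camera(name): name is "scene" or "top" or "wrist"; returns (picture, depth): 400x640x3 uint8, red, green, blue; 400x640 float32, m along the optical axis (not along the pixel's ray), 0 where there is no reading.
- camera_params(name): a dict with "intrinsics" (3x3 intrinsics, pixels), "world_from_camera" (4x4, takes a point from camera to world coordinates); the wrist camera has in their place "tool_from_camera" (4x4, takes a point from camera to tool coordinates, whose origin is the TCP and whose axes are the tool frame's). Camera axes: x right, y down, z forward; pixel columns grow to the right and rows downward; lengths in m; the calibration is good to about 2 mm. The wrist camera is an equidistant fisheye: a pixel r from the principal point sees the ray r / f radians off the axis. A picture is of the moment at which its call begins: read the wrist's pose just before it. camera_params takes no time and is no camera call.
A pose or a line that the arm cannot do raises MotionError and nothing moves.
- job_done(): hands the job in, once; it reports no verdict.
The state is a dict: "clock": time; "joints": joint angles; "joint_velocities": joint speeds; "effort": joint torques, N m; "tcp_pos": TCP position; "orientation": TCP orientation; "ft_force": force on the tool from outside, world axes, zero at the start; "moment": the same for the moment, N m; "grip_width": finger opening in m.
Only numpy, scipy, OpenCV 4.12 (cv2) and the standard library are available. Lean on these libraries where they do the work, as an engineer would, in place of code of your own. Each camera call takes 0.05 s, during which the arm holds its last target.

## Working session

There is one attempt and no reset: what is moved stays moved. The work goes in short steps, each a Python script; the robot and the scene stay as the last script left them, time stands still between calls to the robot, and variables do not carry over. Pictures are saved under pics/ and viewed, and the job is handed in when it is done.

```bash
mkdir -p pics; ls
cat > h.py <<'E'
import numpy as np, cv2
from workcell import *
def snap(n,fn,save=True):
    im,d=camera(n)
    cv2.imwrite('pics/'+fn+'.png',im[:,:,::-1]); np.savez('pics/'+fn+'.npz',im=im,d=d)
    return im,d
E
python3 - <<'E'
from h import *
for n in ("scene","top"):
    snap(n,n+'0'); p=camera_params(n); print(n,p['intrinsics'].tolist(),np.round(p['world_from_camera'],4).tolist())
s=read_state();print(s)
snap('wrist','wrist0');p=camera_params('wrist');print(p)
E
```

```text
pics
scene [[409.6232216947237, 0.0, 320.7692459501698], [0.0, 409.6232216947237, 194.2347814170274], [0.0, 0.0, 1.0]] [[0.5394, 0.5824, -0.6081, 1.2611], [0.8418, -0.3563, 0.4055, -0.4091], [0.0194, -0.7307, -0.6825, 0.8399], [0.0, 0.0, 0.0, 1.0]]
top [[382.98830830325255, 0.0, 323.10256797761326], [0.0, 382.98830830325255, 204.32821372199365], [0.0, 0.0, 1.0]] [[-0.0115, -0.9936, 0.112, 0.4283], [-0.9999, 0.0123, 0.0062, 0.0403], [-0.0076, -0.1119, -0.9937, 1.2043], [0.0, 0.0, 0.0, 1.0]]
{'clock': 0.1, 'joints': array([ 1.03876399e+00,  3.26895211e-01, -1.93475295e-01,  1.05203710e+00,
        7.54391320e-06,  1.43661423e+00]), 'joint_velocities': array([-0.00045543, -0.00188739,  0.00194234,  0.00090166,  0.00196762,
       -0.00050235]), 'effort': array([ 5.68988962e-04, -4.44240439e+01,  2.63037050e+01,  7.86491088e-03,
       -4.13205828e-05, -1.23392240e-06]), 'tcp_pos': array([0.2127959 , 0.50658837, 0.23056957]), 'orientation': array([ 0.69369958, -0.13992419,  0.13954661, -0.69262461]), 'ft_force': array([-0.00903308, -0.01301422, -0.01659138]), 'moment': array([0.02809334, 0.02703096, 0.03786885]), 'grip_width': 0.08569296917871162}
{'intrinsics': array([[309.70691629,   0.        , 317.72127154],
       [  0.        , 309.70691629, 198.33394775],
       [  0.        ,   0.        ,   1.        ]]), 'tool_from_camera': array([[-3.26332845e-04,  9.53359898e-01,  3.01835715e-01,
        -7.80859940e-02],
       [ 5.70198040e-04, -3.01835504e-01,  9.53359850e-01,
        -1.41579621e-01],
       [ 9.99999784e-01,  4.83218765e-04, -4.45105107e-04,
        -1.30985332e-03],
       [ 0.00000000e+00,  0.00000000e+00,  0.00000000e+00,
         1.00000000e+00]])}
```

View pics/scene0.png

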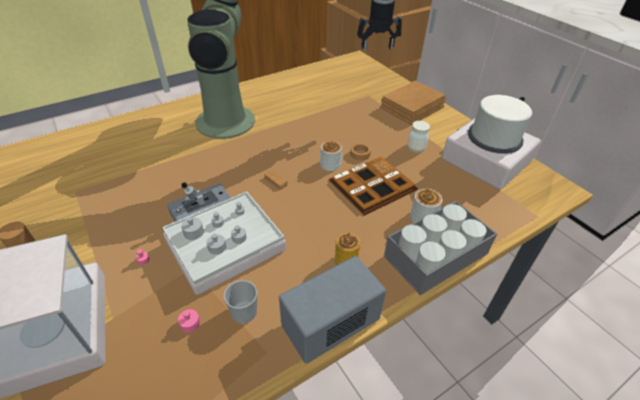

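View pics/top0.png

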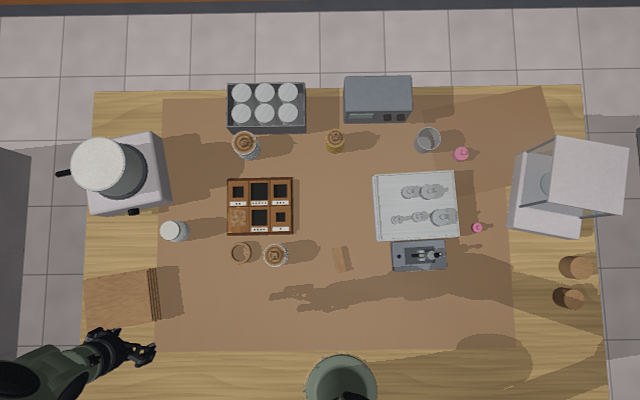

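View pics/wrist0.png

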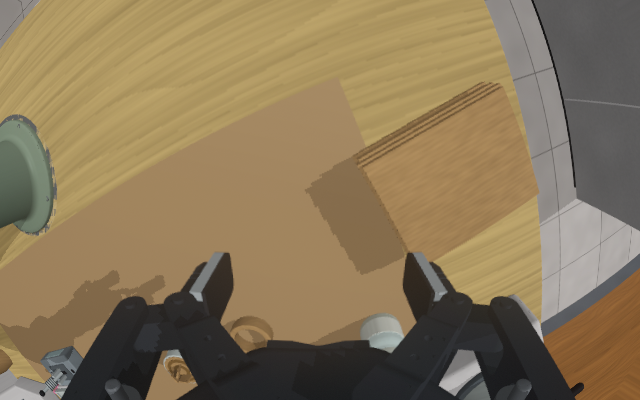

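The top view shows the pan at about (416,205), console at (419,255) and rack at (260,206). Four or five steel weights are on the pan, and two pink look-alikes sit at (461,154) and (477,228). Next I'll zoom in.

Run:
```python
import cv2
a=cv2.imread('pics/top0.png')
b=cv2.resize(a[160:280,365:490],None,fx=5,fy=5,interpolation=cv2.INTER_CUBIC);cv2.imwrite('pics/c1.png',b)
b=cv2.resize(a[165:275,215:300],None,fx=5,fy=5,interpolation=cv2.INTER_CUBIC);cv2.imwrite('pics/c2.png',b)
a=cv2.imread('pics/scene0.png')
b=cv2.resize(a[170:300,150:295],None,fx=4.5,fy=4.5,interpolation=cv2.INTER_CUBIC);cv2.imwrite('pics/c3.png',b)
```

```text
(no output)
```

View pics/c1.png

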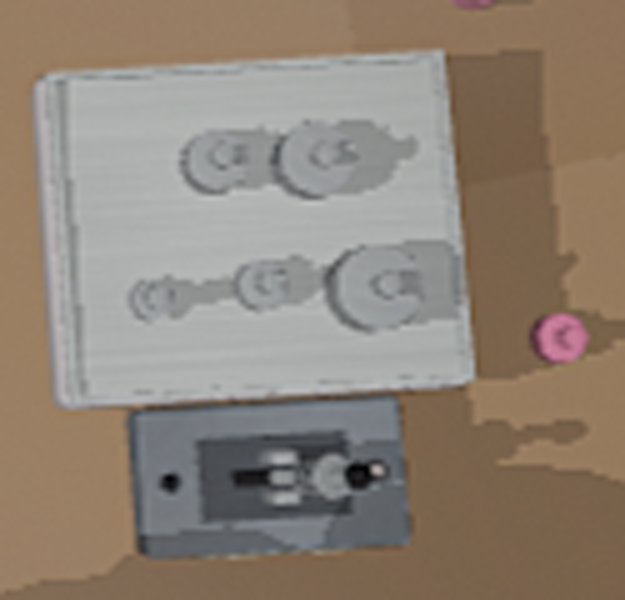

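View pics/c2.png

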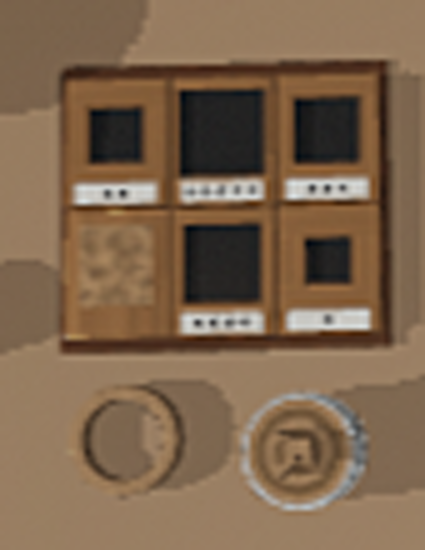

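View pics/c3.png

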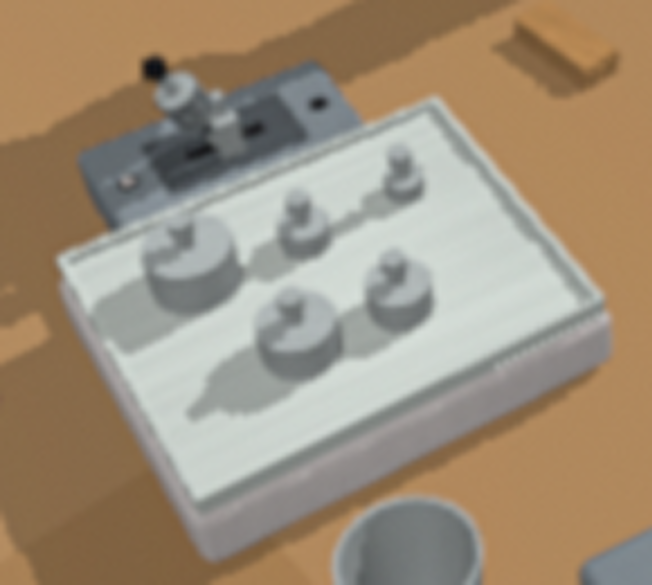

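```bash
cat >> h.py <<'E'
from scipy.spatial.transform import Rotation as R
def ray_plane(n,px,z):
    p=camera_params(n);K=p['intrinsics'];T=p['world_from_camera']
    px=np.atleast_2d(px).astype(float)
    d=np.c_[(px[:,0]-K[0,2])/K[0,0],(px[:,1]-K[1,2])/K[1,1],np.ones(len(px))]@T[:3,:3].T
    o=T[:3,3]; return o+d*((z-o[2])/d[:,2])[:,None]
def wrist_T(s):
    T=np.eye(4);T[:3,:3]=R.from_quat(s['orientation']).as_matrix();T[:3,3]=s['tcp_pos']
    return T@camera_params('wrist')['tool_from_camera']
def wrist_ray(T,px):
    K=camera_params('wrist')['intrinsics'];px=np.atleast_2d(px).astype(float)
    u=(px-[K[0,2],K[1,2]])/K[0,0];r=np.linalg.norm(u,axis=1)
    return np.c_[u*(np.sin(r)/np.maximum(r,1e-9))[:,None],np.cos(r)]@T[:3,:3].T
def wrist_plane(T,px,z):
    d=wrist_ray(T,px);o=T[:3,3];return o+d*((z-o[2])/d[:,2])[:,None]
def wrist_proj(T,P):
    K=camera_params('wrist')['intrinsics'];c=(np.atleast_2d(P)-T[:3,3])@T[:3,:3]
    rho=np.linalg.norm(c[:,:2],axis=1);th=np.arctan2(rho,c[:,2])
    return c[:,:2]/rho[:,None]*(th*K[0,0])[:,None]+[K[0,2],K[1,2]]
def down(phi):
    # tool y = -z world; jaw axis (tool z) at angle phi from world x
    z=np.array([np.cos(phi),np.sin(phi),0]);y=np.array([0,0,-1.]);x=np.cross(y,z)
    return R.from_matrix(np.c_[x,y,z]).as_quat()
E
python3 - <<'E'
from h import *
off=np.array([365,160])
pt=lambda a:np.array(a)/5+off
print('console corners z45',ray_plane('top',pt([[132,410],[400,398],[410,545],[145,556]]),.045))
print('pan',ray_plane('top',pt([[40,75],[443,52],[474,385],[60,408]]),.060))
off=np.array([215,165])
print('rack outer z8', ray_plane('top',pt([[62,68],[390,62],[386,345],[62,350]]),.008))
wt={'50':((155,292),34),'100':((268,277),38),'200':((222,155),43),'500':((390,282),52),'300':((325,153),46)}
off=np.array([365,160])
for k,(c,h) in wt.items(): print(k,ray_plane('top',pt(c),.055+h/1e3))
print(R.from_quat(read_state()['orientation']).as_matrix())
E
```

```text
console corners z45 [[ 0.442374   -0.15665175  0.045     ]
 [ 0.44768447 -0.31787227  0.045     ]
 [ 0.36033173 -0.31971232  0.045     ]
 [ 0.35560453 -0.16167047  0.045     ]]
pan [[ 0.64483367 -0.10478496  0.06      ]
 [ 0.65581221 -0.34905274  0.06      ]
 [ 0.45460936 -0.35745332  0.06      ]
 [ 0.44387094 -0.11141644  0.06      ]]
rack outer z8 [[0.64906523 0.35050988 0.008     ]
 [0.65023765 0.14219943 0.008     ]
 [0.47123675 0.14518178 0.008     ]
 [0.47050784 0.34756371 0.008     ]]
50 [[ 0.51011867 -0.16471961  0.089     ]]
100 [[ 0.51776397 -0.22983031  0.093     ]]
200 [[ 0.58896287 -0.2046714   0.098     ]]
500 [[ 0.51291437 -0.29611841  0.107     ]]
300 [[ 0.5889454  -0.26378089  0.101     ]]
[[ 9.21934111e-01 -7.11824752e-04  3.87346083e-01]
 [-3.87346689e-01 -1.19352876e-03  9.21933359e-01]
 [-1.93946295e-04 -9.99999034e-01 -1.37607784e-03]]
```

Run:
```python
from h import *
for nm,p in (('rack',(0.56,0.247,.26)),('lever',(0.42,-.237,.28)),('pan',(0.53,-.23,.3))):
  for phi in (0,np.pi/2,np.pi,-np.pi/2): print(nm,phi,inverse_kinematics(p,down(phi)))
# lever tilt
x=np.array([1,.037,0])/np.hypot(1,.037)
for th in (-.36,.36):
  for flip in (1,-1):
    l=np.array([0,0,1])*np.cos(th)+np.cross([0,0,1],x)*np.sin(th)
    z=x*flip; y=-l; M=np.c_[np.cross(y,z),y,z]
    P=np.array([.4,-.2375,.04])+l*.05
    print(th,flip,inverse_kinematics(P,R.from_matrix(M).as_quat()))
```

```text
rack 0 [0.29486145 0.4278551  0.03267974 1.17562097 0.         1.86565777]
rack 1.5707963267948966 [0.29486145 0.4278551  0.03267974 1.17562097 0.         0.29486145]
rack 3.141592653589793 [ 0.29486145  0.4278551   0.03267974  1.17562097  0.         -1.27593488]
rack -1.5707963267948966 [ 0.29486145  0.4278551   0.03267974  1.17562097  0.         -2.84673121]
lever 0 [-0.66696033  0.17010217 -0.27331973  1.12737443  0.          0.903836  ]
lever 1.5707963267948966 [-0.66696033  0.17010217 -0.27331973  1.12737443  0.         -0.66696033]
lever 3.141592653589793 [-0.66696033  0.17010217 -0.27331973  1.12737443  0.         -2.23775665]
lever -1.5707963267948966 [-0.66696033  0.17010217 -0.27331973  1.12737443  0.          2.47463233]
pan 0 [-0.5371741   0.34543359  0.01081735  1.23618009  0.          1.03362223]
pan 1.5707963267948966 [-0.5371741   0.34543359  0.01081735  1.23618009  0.         -0.5371741 ]
pan 3.141592653589793 [-0.5371741   0.34543359  0.01081735  1.23618009  0.         -2.10797043]
pan -1.5707963267948966 [-0.5371741   0.34543359  0.01081735  1.23618009  0.          2.60441856]
-0.36 1 [-0.86583767  0.53596054 -0.33834156  0.98382236  0.21996751  0.63602866]
-0.36 -1 [-0.86583767  0.53596054 -0.33834156  0.98382236  0.21996751 -2.50556399]
0.36 1 [-0.45836407  0.25271819 -0.80803375  0.33299944 -0.3151217   1.04724879]
0.36 -1 [-0.45836407  0.25271819 -0.80803375  0.33299944 -0.3151217  -2.09434386]
```

Run:
```python
from h import *
import pickle
move_ptp((0.56,0.247,.26),down(np.pi/2)); s1=read_state(); snap('wrist','w_rack')
move_ptp((0.47,-.237,.28),down(np.pi/2)); s2=read_state(); snap('wrist','w_bal')
pickle.dump((s1,s2),open('st.pkl','wb'))
print(s2['clock'],s2['tcp_pos'])
a=cv2.imread('pics/w_bal.png');a=cv2.imread('pics/w_bal.png')
```

```text
3.5917 [ 0.47044322 -0.23626253  0.2799765 ]
```

View pics/w_rack.png

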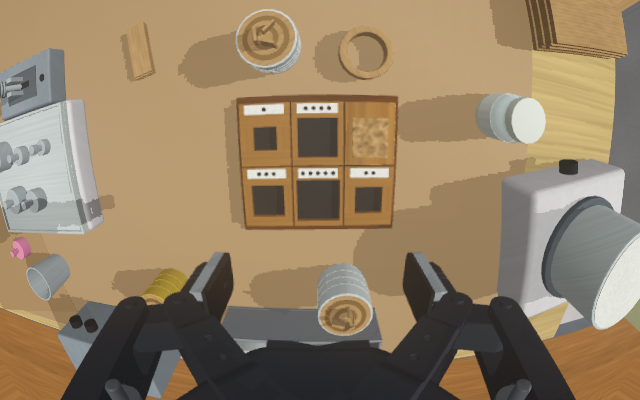

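View pics/w_bal.png

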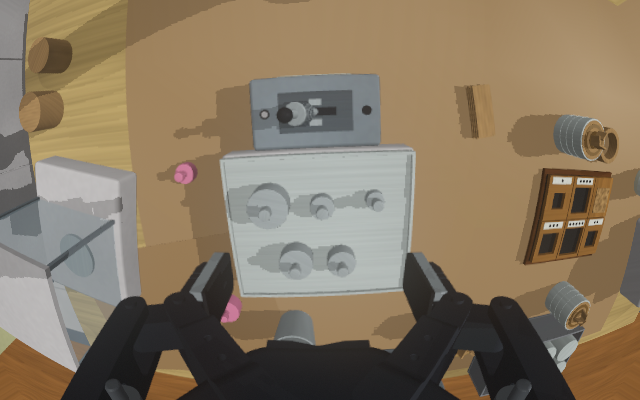

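```bash
cat >> h.py <<'E'
def wrist_points(T,d):
    v,u=np.mgrid[0:400,0:640];px=np.c_[u.ravel(),v.ravel()]
    r=wrist_ray(np.eye(4),px); P=r*(d.ravel()/r[:,2])[:,None]
    return (P@T[:3,:3].T+T[:3,3]).reshape(400,640,3)
def top_points(n,d):
    p=camera_params(n);K=p['intrinsics'];T=p['world_from_camera'];v,u=np.mgrid[0:400,0:640]
    P=np.stack([(u-K[0,2])/K[0,0]*d,(v-K[1,2])/K[1,1]*d,d],-1);return P@T[:3,:3].T+T[:3,3]
E
python3 - <<'E'
from h import *
import pickle
s1,s2=pickle.load(open('st.pkl','rb'))
T=wrist_T(s2);f=np.load('pics/w_bal.npz');d=f['d'];P=wrist_points(T,d)
for nm,u,v in (('table',420,40),('pan',370,260),('console',370,90),('w500knob',266,213),('ball',285,116)): print(nm,P[v,u])
np.save('Pbal.npy',P)
m=(P[...,2]>.062)&(P[...,0]>.45)&(P[...,0]<.64)&(P[...,1]>-.34)&(P[...,1]<-.11)&(d>0)
m[270:]=m[270:]&True
n,l,st,c=cv2.connectedComponentsWithStats(m.astype(np.uint8))
for i in range(1,n):
    if st[i,4]<60: continue
    q=P[l==i];zm=np.percentile(q[:,2],98);t=q[q[:,2]>zm-.004];b=q
    print(c[i],st[i],'top z',zm,'head',t.mean(0),len(t),'ext',np.ptp(q[:,:2],axis=0))
T=wrist_T(s1);f=np.load('pics/w_rack.npz');im=f['im'];P=wrist_points(T,f['d'])
print('rack depths',P[200,240],P[140,265],P[150,370],P[165,300])
g=im.max(axis=2);m=((g<75)).astype(np.uint8);m[:95]=0;m[228:]=0;m[:,:238]=0;m[:,398:]=0
m=cv2.morphologyEx(m,cv2.MORPH_OPEN,np.ones((3,3)))
n,l,st,c=cv2.connectedComponentsWithStats(m)
for i in range(1,n):
    if st[i,4]>100:
        e=st[i];cc=[e[0]+(e[2]-1)/2,e[1]+(e[3]-1)/2]
        ext=wrist_plane(T,[[e[0]-.5,e[1]],[e[0]+e[2]-.5,e[1]],[e[0],e[1]-.5],[e[0],e[1]+e[3]-.5]],.019)
        print(e,wrist_plane(T,c[i],.012)[0],wrist_plane(T,cc,.019)[0],ext[1]-ext[0],ext[3]-ext[2])
E
```

```text
table [ 0.29614024 -0.09653916  0.00030697]
pan [ 0.59623895 -0.16581269  0.05394992]
console [ 0.37429845 -0.17455789  0.04554062]
w500knob [ 0.50909009 -0.29402     0.10503891]
ball [ 0.40361487 -0.26810542  0.12800963]
[267.98630137 206.2778865 ] [ 246  184   44   45 1533] top z 0.10614092926522402 head [ 0.51135692 -0.29610509  0.10546148] 126 ext [0.0494665  0.04996249]
[375.01286174 200.6977492 ] [366 190  18  22 311] top z 0.08884636254281104 head [ 0.50636398 -0.16766435  0.08768301] 104 ext [0.02330259 0.02126166]
[321.6417004 206.7854251] [310 194  24  26 494] top z 0.09274060602975985 head [ 0.514462   -0.23243189  0.09159252] 114 ext [0.02898147 0.02804146]
[295.76234568 261.72633745] [279 244  34  36 972] top z 0.10027011417601998 head [ 0.58777507 -0.2650581   0.09942582] 95 ext [0.04452662 0.04241635]
[340.90532544 261.33579882] [327 246  30  32 676] top z 0.09736906352467997 head [ 0.58820037 -0.20700747  0.09627031] 93 ext [0.03636959 0.03687408]
[317.64113661 345.46201811] [   62   252   511   148 35122] top z 0.3846747429496315 head [ 0.45757259 -0.23727439  0.3839
[... 662 characters left out ...]
       ]
[269 128   7  21 140] [0.52361444 0.18908914 0.012     ] [0.52315832 0.18992796 0.019     ] [0.00018355 0.00878137 0.        ] [ 0.02647937 -0.00069477  0.        ]
[ 298  181   41   37 1498] [0.60474523 0.24719119 0.012     ] [0.60268048 0.24726529 0.019     ] [-7.44005741e-05  5.23183971e-02  0.00000000e+00] [ 0.05048299 -0.00090502  0.        ]
[265 186  19  28 353] [0.60663196 0.19162753 0.012     ] [0.60345128 0.18981957 0.019     ] [6.16425252e-05 2.48134170e-02 0.00000000e+00] [ 0.03854164 -0.00195946  0.        ]
[356 188  25  22 494] [0.60510769 0.31383431 0.012     ] [0.60191204 0.31262518 0.019     ] [-0.0001686   0.03293011  0.        ] [0.03006659 0.00116905 0.        ]
```

Run:
```python
from h import *
import pickle
s1,s2=pickle.load(open('st.pkl','rb'))
T=wrist_T(s1);f=np.load('pics/w_rack.npz');im=f['im']
for v,u in ((150,305),(150,330),(135,256),(135,272),(160,350),(110,280)):print(im[v,u])
a=cv2.resize(im[90:235,230:405,::-1],None,fx=4,fy=4,interpolation=cv2.INTER_CUBIC);cv2.imwrite('pics/c4.png',a)
a=cv2.resize(np.load('pics/w_bal.npz')['im'][65:155,240:390,::-1],None,fx=5,fy=5,interpolation=cv2.INTER_CUBIC);cv2.imwrite('pics/c5.png',a)
```

```text
[75 68 60]
[70 62 53]
[76 68 59]
[72 63 53]
[166 124  69]
[228 228 219]
```

View pics/c4.png

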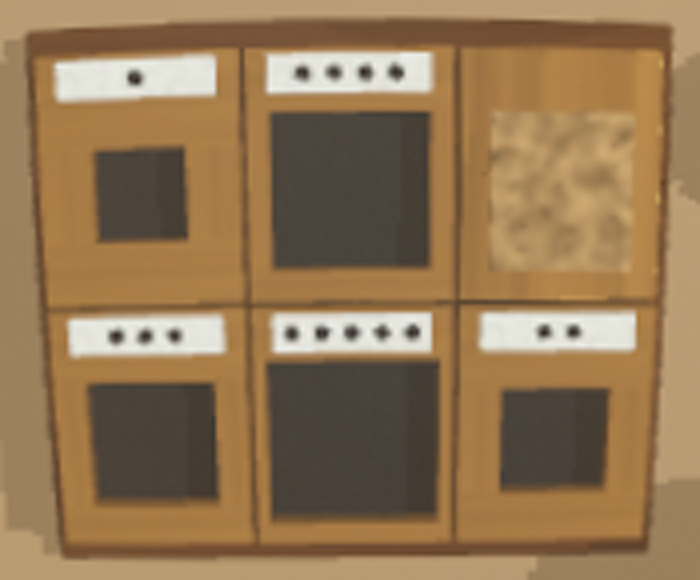

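View pics/c5.png

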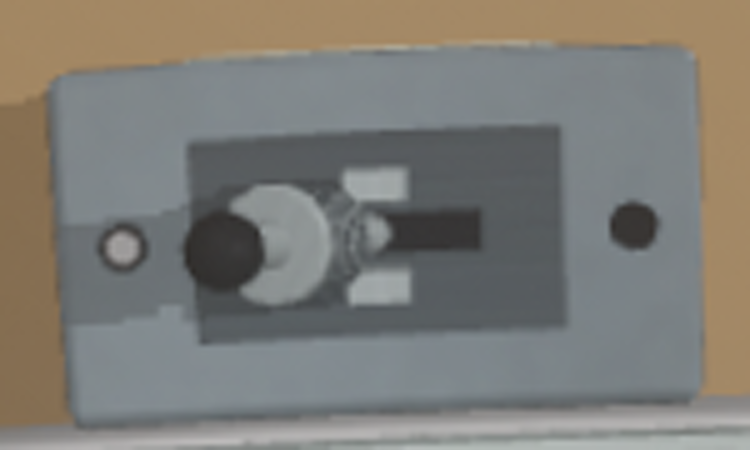

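Run:
```python
from h import *
import pickle,json
from scipy.optimize import least_squares
s1,s2=pickle.load(open('st.pkl','rb'))
T=wrist_T(s1);im=np.load('pics/w_rack.npz')['im']
m=(im[...,0]<112).astype(np.uint8);m[:112]=0;m[222:]=0;m[:,:248]=0;m[:,388:]=0
m=cv2.morphologyEx(m,cv2.MORPH_OPEN,np.ones((3,3)))
n,l,st,c=cv2.connectedComponentsWithStats(m)
lay={'50':(0,0),'300':(0,1),'200':(1,0),'500':(1,1),'100':(1,2)}
obs={}
for i in range(1,n):
    if st[i,4]<200: continue
    cs,_=cv2.findContours((l==i).astype(np.uint8),cv2.RETR_EXTERNAL,cv2.CHAIN_APPROX_NONE)
    w=wrist_plane(T,cs[0][:,0,:],.019)[:,:2]
    (cx,cy),(a,b),ang=cv2.minAreaRect((w*1e3).astype(np.float32))
    key={(0,0):'50',(0,1):'300',(1,0):'200',(1,1):'500',(1,2):'100'}[(int(cx>560),int(round((cy-180)/66)))]
    obs[key]=(cx,cy);print(key,cx,cy,a,b,ang)
def f(p):
    co,si=np.cos(p[2]),np.sin(p[2]);r=[]
    for k,o in obs.items():
        g=np.array(lay[k])*[82,66];r+=[p[0]+co*g[0]-si*g[1]-o[0],p[1]+si*g[0]+co*g[1]-o[1]]
    return r
q=least_squares(f,[520,180,0]);print(q.x,np.round(q.fun,1))
K={}
for k in lay:
    g=np.array(lay[k])*[82,66];co,si=np.cos(q.x[2]),np.sin(q.x[2])
    K[k]=[(q.x[0]+co*g[0]-si*g[1])/1e3,(q.x[1]+si*g[0]+co*g[1])/1e3]
print(K);json.dump(K,open('slots.json','w'))
# top check
im=np.load('pics/top0.npz')['im'];m=(im.max(2)<85).astype(np.uint8);mm=np.zeros_like(m);mm[178:236,228:293]=m[178:236,228:293]
n,l,st,c=cv2.connectedComponentsWithStats(cv2.morphologyEx(mm,cv2.MORPH_OPEN,np.ones((3,3))))
for i in range(1,n):
  if st[i,4]>40:
    e=st[i];print('top',ray_plane('top',[e[0]+(e[2]-1)/2,e[1]+(e[3]-1)/2],.019)[0],e[2:4])
T=wrist_T(s2);pt=lambda a:np.array(a)/5+[240,65]
C=wrist_plane(T,pt([[50,75],[695,48],[702,400],[78,420]]),.045);print('console',C,C.mean(0))
G=wrist_plane(T,pt([[376,185],[380,287]]),.074);print('posts',G,G.mean(0))
D=wrist_plane(T,pt([[122,247],[634,225]]),.045);print('dots',D,D.mean(0))
B=wrist_plane(T,pt([[224,250]]),.04+.086*np.cos(.36));print('ball',B)
print('collar top ctr',wrist_plane(T,pt([[272,245]]),.04+.064*np.cos(.36)))
```

```text
300 522.4755249023438 245.9058380126953 47.67587661743164 47.51320266723633 0.05667971447110176
50 523.041748046875 180.9335479736328 28.07132911682129 27.8049259185791 88.91429901123047
500 603.9225463867188 247.3822784423828 53.277103424072266 54.753414154052734 0.13433565199375153
200 604.3304443359375 181.79058837890625 38.76863098144531 41.60258865356445 0.3990374207496643
100 602.8732299804688 312.7758483886719 33.11561965942383 34.965450286865234 0.3343835473060608
[5.22775077e+02 1.80362622e+02 1.21732792e-02] [-0.5  0.5 -0.3 -0.6  0.  -0.   0.4 -0.4  0.3  0.6]
{'50': [np.float64(0.5227750773967164), np.float64(0.18036262182880586)], '300': [np.float64(0.5219716608109736), np.float64(0.24635773166119992)], '200': [np.float64(0.6047690017339332), np.float64(0.18136080607169833)], '500': [np.float64(0.6039655851481904), np.float64(0.2473559159040924)], '100': [np.float64(0.6031621685624478), np.float64(0.3133510257364865)]}
top [0.60637936 0.24788728 0.019     ] [17 17]
top [0.60712875 0.18208757 0.019     ] [13 14]
top [0.60404768 0.31370161 0.019     ] [11 11]
top [0.52319555 0.24728521 0.019     ] [15 16]
top [0.52551878 0.18199878 0.019     ] [ 9 10]
console [[ 0.3612582  -0.31920985  0.045     ]
 [ 0.35473059 -0.16362794  0.045     ]
 [ 0.44176252 -0.15971922  0.045     ]
 [ 0.44705072 -0.31428052  0.045     ]] [ 0.40120051 -0.23920938  0.045     ]
posts [[ 0.39034096 -0.24012638  0.074     ]
 [ 0.41326025 -0.23922155  0.074     ]] [ 0.4018006  -0.23967396  0.074     ]
dots [[ 0.40438952 -0.30200712  0.045     ]
 [ 0.39894951 -0.17797634  0.045     ]] [ 0.40166952 -0.23999173  0.045     ]
ball [[ 0.40293531 -0.26907639  0.12048713]]
collar top ctr [[ 0.40279523 -0.26130235  0.0998974 ]]
```

```bash
cat >> h.py <<'E'
YAW=.041; HINGE=np.array([.4017,-.2397,.040])
BX=np.array([np.cos(YAW),np.sin(YAW),0])
def lev(th,r):
    l=np.array([0,0,1])*np.cos(th)+np.cross([0,0,1],BX)*np.sin(th)
    M=np.c_[np.cross(-l,BX),-l,BX]
    return HINGE+l*r, R.from_matrix(M).as_quat()
def flip(a,b,r0=.042,lift=.0095,n=8):
    move_ptp(*lev(a,.125)); move_linear(*lev(a,r0),max_speed=.08)
    f0=read_state()['ft_force'];print('at collar',f0)
    close();s=read_state();print('w',s['grip_width'],s['ft_force'])
    move_linear(*lev(a,r0+lift),max_speed=.04);s=read_state();print('lift',s['grip_width'],s['ft_force'])
    for t in np.linspace(a,b,n+1)[1:]:
        move_linear(*lev(t,r0+lift),max_speed=.06);s=read_state();print(round(t,3),s['grip_width'],s['ft_force'])
E
python3 - <<'E'
from h import *
for t in np.linspace(-.36,.36,5):
  for r in (.042,.125):
    q=inverse_kinematics(*lev(t,r)); assert q is not None; print(np.round(q,2))
a=-.35
move_ptp(*lev(a,.125)); print(move_linear(*lev(a,.042),max_speed=.08,max_force=8))
s=read_state();print(s['clock'],s['tcp_pos'],lev(a,.042)[0],s['ft_force'])
for n in('wrist','scene'): snap(n,n+'_l1')
a=cv2.imread('pics/scene_l1.png');cv2.imwrite('pics/c6.png',cv2.resize(a[120:260,120:280],None,fx=4,fy=4,interpolation=cv2.INTER_CUBIC))
E
```

```text
[-0.86  0.55 -0.34  0.97  0.22  0.64]
[-0.89  0.49 -0.2   1.17  0.21  0.6 ]
[-0.79  0.43 -0.48  0.79  0.12  0.73]
[-0.81  0.35 -0.36  1.    0.12  0.71]
[-0.7   0.34 -0.61  0.62  0.    0.83]
[-0.7   0.24 -0.5   0.83  0.    0.83]
[-0.59  0.29 -0.72  0.46 -0.15  0.93]
[-0.56  0.16 -0.63  0.69 -0.15  0.96]
[-0.47  0.27 -0.81  0.31 -0.31  1.03]
[-0.4   0.13 -0.73  0.55 -0.32  1.1 ]
False
5.95 [ 0.40264283 -0.25455498  0.07984063] [ 0.4022903  -0.2540896   0.07945365] [ 0.73703457 -0.5329391  -0.33116592]
```

View pics/wrist_l1.png

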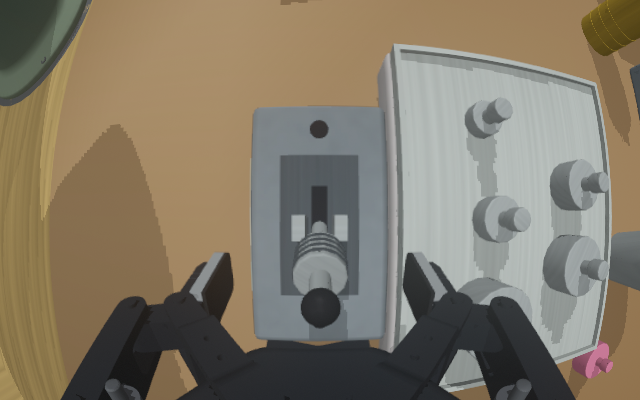

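View pics/c6.png

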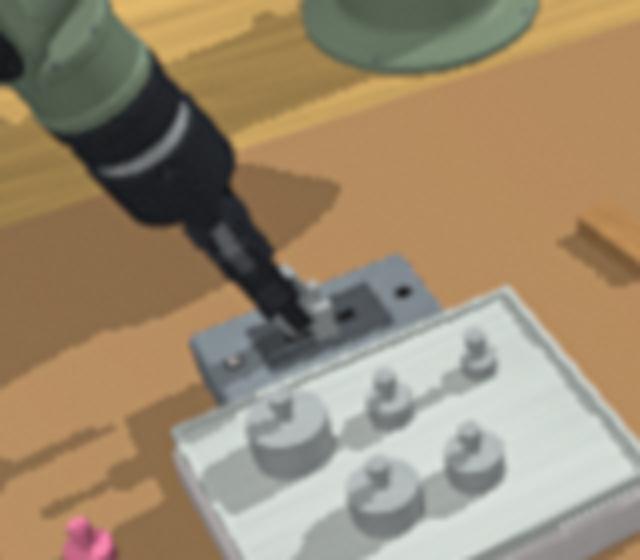

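The lever, at (320,270) in the wrist view, is centred between the open fingers. I'll grip, lift and check.

Run:
```python
from h import *
a=-.35
close();s=read_state();print(s['clock'],s['grip_width'],s['ft_force'])
move_linear(*lev(a,.042+.0095),max_speed=.04);s=read_state();print(s['grip_width'],s['ft_force'],s['tcp_pos'],lev(a,.0515)[0])
snap('wrist','wrist_l2')
```

```text
6.6417 0.024049709569837152 [4.48359464 0.42505519 2.13267121]
0.023651457176777288 [ 6.1667194   1.00919572 -4.83832061] [ 0.40344304 -0.2571962   0.0880892 ] [ 0.40242383 -0.2573444   0.08837769]
```

View pics/wrist_l2.png

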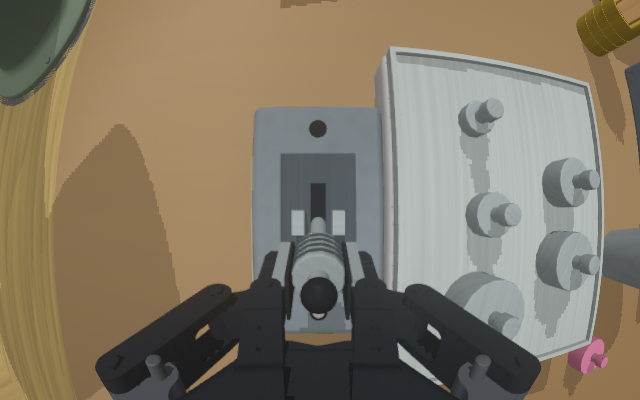

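```bash
sed -i 's/HINGE=np.array(\[.4017/HINGE=np.array([.4027/' h.py
python3 - <<'E'
from h import *
r=.0515
for t in np.linspace(-.35,.36,9)[1:]:
    move_linear(*lev(t,r),max_speed=.06);s=read_state();p,_=lev(t,r)
    print(round(s['clock'],1),round(t,3),round(s['grip_width'],4),np.round(s['ft_force'],1),np.round((s['tcp_pos']-p)*1e3,1))
    if np.linalg.norm(s['ft_force'])>25: print('STOP');break
snap('wrist','wrist_l3')
E
```

```text
7.3 -0.261 0.024 [ 4.4  0.8 -4.4] [ 0.   0.8 -0.2]
7.6 -0.172 0.0241 [ 4.3  0.8 -4.8] [ 0.1  0.5 -0. ]
7.8 -0.084 0.0238 [ 4.   0.3 -5.6] [ 0.   0.3 -0.1]
8.1 0.005 0.0242 [ 3.1 -1.6 -5.2] [ 0.1 -0.2  0.1]
8.3 0.094 0.0238 [ 2.2 -2.5 -4.8] [ 0.1 -0.8  0.2]
8.6 0.182 0.0239 [ 2.6 -3.4 -4.5] [ 0.1 -0.6  0.1]
8.8 0.271 0.0239 [ 3.  -4.5 -3.9] [ 0.2 -0.5  0.1]
9.1 0.36 0.0239 [ 1.5 -4.2 -2.7] [ 0.1 -0.5  0.1]
```

View pics/wrist_l3.png

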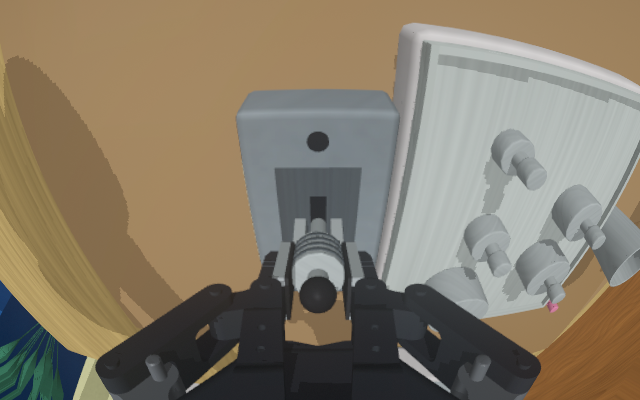

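Run:
```python
from h import *
move_linear(*lev(.36,.043),max_speed=.04);print(read_state()['ft_force'])
open_gripper();move_linear(*lev(.36,.125),max_speed=.12)
move_ptp((0.47,-.237,.26),down(np.pi/2)); s=read_state();im,d=snap('wrist','wrist_l4');print(s['clock'])
import pickle;pickle.dump(s,open('s4.pkl','wb'))
cv2.imwrite('pics/c7.png',cv2.resize(im[50:155,240:390,::-1],None,fx=5,fy=5,interpolation=cv2.INTER_CUBIC))
T=wrist_T(s);P=wrist_points(T,d)
# collar measure: ball
print(inverse_kinematics((.589,-.205,.09),down(0)))
```

```text
[-0.64788979 -2.01961022  4.57831289]
12.4667
[-0.45322394  0.57881781 -0.17456382  0.8174147   0.          1.11757239]
```

View pics/wrist_l4.png

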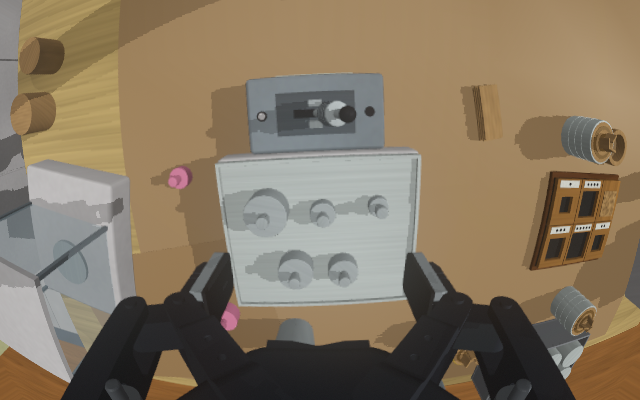

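View pics/c7.png

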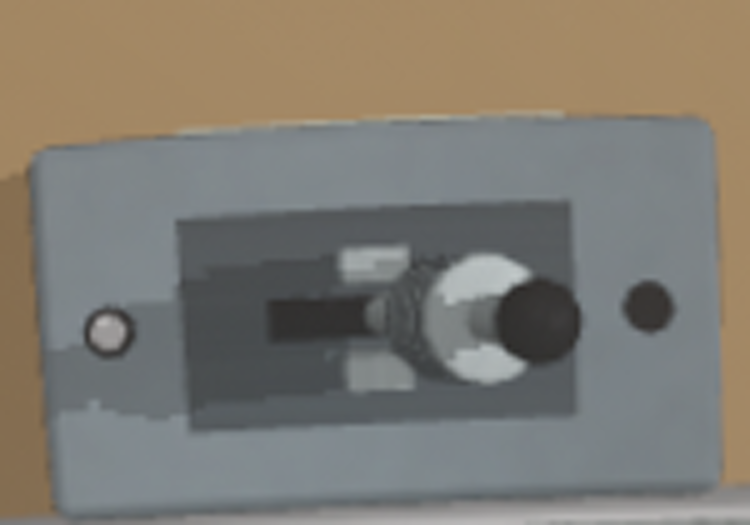

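```bash
cat >> h.py <<'E'
import json
SL=json.load(open('slots.json'))
HB={'50':.014,'100':.018,'200':.023,'300':.026,'500':.032}
DI={'50':.024,'100':.030,'200':.037,'300':.044,'500':.050}
def find_weights(s,d,base=.055,box=(.45,.64,-.345,-.105)):
    """body/height per component -> dict by size"""
    T=wrist_T(s);P=wrist_points(T,d)
    m=(P[...,2]>base+.007)&(P[...,2]<base+.07)&(P[...,0]>box[0])&(P[...,0]<box[1])&(P[...,1]>box[2])&(P[...,1]<box[3])&(d>0)
    n,l,st,c=cv2.connectedComponentsWithStats(m.astype(np.uint8));out={}
    for i in range(1,n):
        if st[i,4]<80: continue
        q=P[l==i];zm=np.percentile(q[:,2],98);h=zm-base
        k=min(HB,key=lambda k:abs(HB[k]+.020-h))
        t=q[q[:,2]>zm-.0025]
        out.setdefault(k,[]).append((t.mean(0)[:2],h,len(t),np.ptp(q[:,:2],axis=0),c[i]))
    return out
E
python3 - <<'E'
from h import *
import pickle
s=pickle.load(open('s4.pkl','rb'));d=np.load('pics/wrist_l4.npz')['d']
for k,v in find_weights(s,d).items(): print(k,[(np.round(a[0],4),round(a[1],4),a[2],np.round(a[3],3),np.round(a[4])) for a in v])
print('candle_a',ray_plane('top',[276,255],.07),'b',ray_plane('top',[335,141],.078),'tape',ray_plane('top',[241,253],.024))
T=wrist_T(pickle.load(open('st.pkl','rb'))[0])
print('candle_a wrist',wrist_plane(T,[[268,38]],.07),'tape',wrist_plane(T,[[366,52]],.024))
E
```

```text
500 [(array([ 0.5112, -0.2961]), np.float64(0.0512), 126, array([0.049, 0.05 ]), array([266., 213.]))]
50 [(array([ 0.5063, -0.1677]), np.float64(0.0339), 111, array([0.023, 0.023]), array([379., 207.]))]
100 [(array([ 0.5144, -0.2326]), np.float64(0.0377), 114, array([0.029, 0.027]), array([322., 214.]))]
300 [(array([ 0.5883, -0.2651]), np.float64(0.0452), 93, array([0.044, 0.042]), array([295., 271.]))]
200 [(array([ 0.5887, -0.207 ]), np.float64(0.0422), 92, array([0.036, 0.037]), array([343., 270.]))]
candle_a [[0.40798638 0.18754407 0.07      ]] b [[0.74694132 0.0092314  0.078     ]] tape [[0.41445785 0.30081763 0.024     ]]
candle_a wrist [[0.40825497 0.19414723 0.07      ]] tape [[0.41595448 0.30457709 0.024     ]]
```

```bash
cat >> h.py <<'E'
DN=down(YAW*0)
def look(k,xy,z=.20):
    move_ptp((xy[0],xy[1],z),DN);s=read_state();im,d=snap('wrist','look'+k)
    w=find_weights(s,d);return s,w
def pick(k,xy,base=.055):
    s,w=look(k,xy)
    print(k,{a:[(np.round(v[0],4),round(v[1],4)) for v in b] for a,b in w.items()})
    c=min(w[k],key=lambda v:np.linalg.norm(v[0]-xy));p=c[0]
    if np.linalg.norm(p-xy)>.006: print('MOVED',p,xy)
    z=base+HB[k]+.005
    if move_linear((p[0],p[1],z),DN,max_speed=.12,max_force=6): 
        print('contact on descent',read_state()['tcp_pos'],z)
    close();s=read_state();print('grip',s['grip_width'],s['ft_force'])
    move_linear((p[0],p[1],z+.05),DN,max_speed=.1);s=read_state()
    print('lifted',round(s['clock'],1),s['grip_width'],s['ft_force']);return p
def carry(k,dx=0.0006,dy=0.0004):
    g=np.array(SL[k])+[dx,dy];z=.012+HB[k]+.005
    s=read_state();move_linear((g[0],g[1],max(s['tcp_pos'][2],z+.05)),DN,max_speed=.25)
    s=read_state();print('arr',round(s['clock'],1),s['grip_width'],s['ft_force']);snap('wrist','arr'+k)
    return g,z
def place(k,g,z):
    move_linear((g[0],g[1],z+.012),DN,max_speed=.12)
    r=move_linear((g[0],g[1],z-.001),DN,max_speed=.03,max_force=5);s=read_state()
    print('down',r,np.round(s['tcp_pos'],4),z,s['ft_force']);return r
def release(k,g):
    open_gripper();s=read_state();move_linear((g[0],g[1],.12),DN,max_speed=.2)
    s=read_state();im,d=snap('wrist','done'+k);T=wrist_T(s);P=wrist_points(T,d)
    m=(abs(P[...,0]-g[0])<.035)&(abs(P[...,1]-g[1])<.03)&(P[...,2]<.075)&(d>0)
    q=P[m];zm=np.percentile(q[:,2],99.5);t=q[q[:,2]>zm-.0025];print('placed head',t.mean(0)-[g[0],g[1],0],'top should be',.012+HB[k]+.02,zm,s['clock'])
E
python3 - <<'E'
from h import *
pick('50',np.array([.5063,-.1677])); carry('50')
E
```

```text
50 {'50': [(array([ 0.5073, -0.167 ]), np.float64(0.034))], '200': [(array([ 0.5893, -0.206 ]), np.float64(0.0425))], '100': [(array([ 0.515 , -0.2318]), np.float64(0.0375))], '300': [(array([ 0.5862, -0.2654]), np.float64(0.0451))], '500': [(array([ 0.5119, -0.2952]), np.float64(0.0514))]}
grip 0.011211575304266589 [-0.28256598 -0.89823119  0.99796283]
lifted 16.6 0.011088030819258831 [-0.37038489 -0.13370571 -0.98056235]
arr 18.2 0.011151206394113568 [-1.26167344 -1.03953675 -0.92471449]
```

View pics/arr50.png

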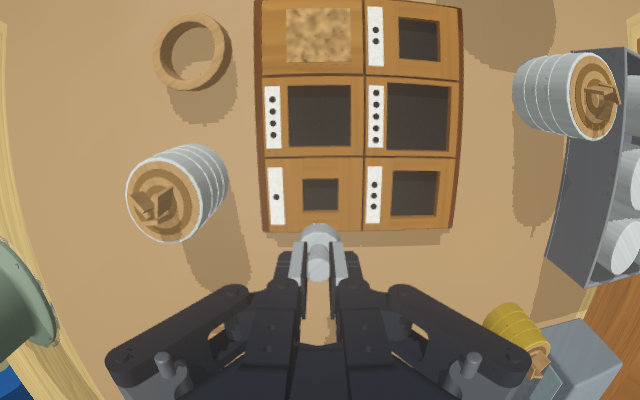

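Run:
```python
from h import *
s=read_state();T=wrist_T(s)
im=np.load('pics/arr50.npz')['im']
def mk(lo,c):
    m=(im[...,0]<112).astype(np.uint8);mm=np.zeros_like(m);u,v=c;mm[v-38:v+38,u-40:u+40]=m[v-38:v+38,u-40:u+40]
    mm=cv2.morphologyEx(mm,cv2.MORPH_OPEN,np.ones((5,5)))
    n,l,st,_=cv2.connectedComponentsWithStats(mm);i=l[v,u]
    cs,_=cv2.findContours((l==i).astype(np.uint8),cv2.RETR_EXTERNAL,cv2.CHAIN_APPROX_NONE)
    w=wrist_plane(T,cs[0][:,0,:],.019)[:,:2]*1e3
    return cv2.minAreaRect(w.astype(np.float32))
for k,c in {'50':(320,194),'300':(318,115),'200':(413,192),'500':(418,116),'100':(420,40)}.items():
    print(k,mk(0,c),np.array(SL[k])*1e3)
```

```text
50 ((523.9601440429688, 181.5435028076172), (26.08570098876953, 28.597097396850586), 89.9762191772461) [522.7750774  180.36262183]
300 ((523.1676635742188, 246.5582733154297), (48.7668342590332, 48.06531524658203), 0.550539493560791) [521.97166081 246.35773166]
200 ((605.2659912109375, 182.3518829345703), (41.34563064575195, 39.39900207519531), 1.0164196491241455) [604.76900173 181.36080607]
500 ((604.5362548828125, 247.41160583496094), (54.7462158203125, 54.24837875366211), 0.6041759252548218) [603.96558515 247.3559159 ]
100 ((603.9366455078125, 312.63739013671875), (35.521514892578125, 34.60134506225586), 89.9592056274414) [603.16216856 313.35102574]
```

```bash
sed -i 's/dx=0.0006/dx=0.0008/' h.py
python3 - <<'E'
from h import *
g=np.array(SL['50'])+[.0008,.0006];z=.012+HB['50']+.005
place('50',g,z);release('50',g)
E
```

```text
down True [0.524  0.181  0.0311] 0.031000000000000003 [ 0.45824658 -0.73495747  4.91881569]
placed head [-0.00020357  0.0003262   0.04477145] top should be 0.046 0.04562828147896901 20.775
```

View pics/done50.png

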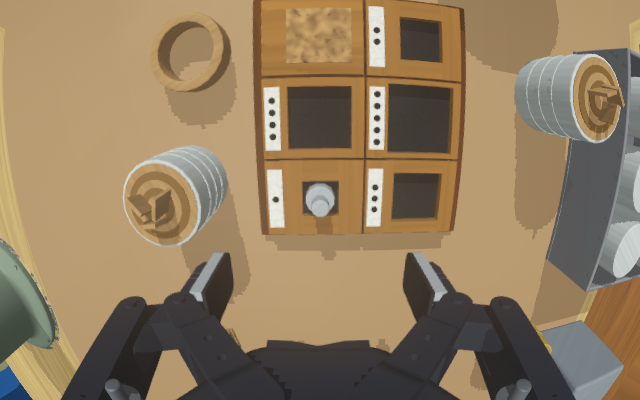

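w50 stands in its pocket at (320,195) with the head height as expected. Next is w500.

```bash
cat >> h.py <<'E'
def full(k,xy):
    pick(k,np.array(xy))
    s=read_state()
    if s['grip_width']<.007: print('NO GRIP');return False
    g,z=carry(k);s=read_state()
    if s['grip_width']<.007: print('LOST');return False
    place(k,g,z);s=read_state()
    if abs(s['tcp_pos'][2]-z)>.0025: print('BAD HEIGHT');return False
    release(k,g);return True
E
python3 - <<'E'
from h import *
print(full('500',(.5115,-.2956)))
a=np.hstack([cv2.imread('pics/arr500.png'),cv2.imread('pics/done500.png')]);cv2.imwrite('pics/c8.png',cv2.resize(a,(800,250)))
E
```

```text
500 {'200': [(array([ 0.5889, -0.2069]), np.float64(0.0426))], '100': [(array([ 0.5151, -0.2324]), np.float64(0.0378))], '300': [(array([ 0.5885, -0.2651]), np.float64(0.0454))], '500': [(array([ 0.5119, -0.2961]), np.float64(0.0514))]}
grip 0.010715294092347826 [ 2.65813709 -0.64083518  1.0499683 ]
lifted 25.0 0.011059796872571352 [-0.98272162 -0.56508345 -5.79046473]
arr 27.4 0.0107151534026587 [ 0.77385889  0.22225638 -5.28019911]
down True [0.6056 0.2479 0.0491] 0.048999999999999995 [2.01129599 0.79109434 4.57230897]
placed head [-0.00035535  0.00027774  0.06273437] top should be 0.064 0.06347064433622163 29.9
True
```

View pics/c8.png

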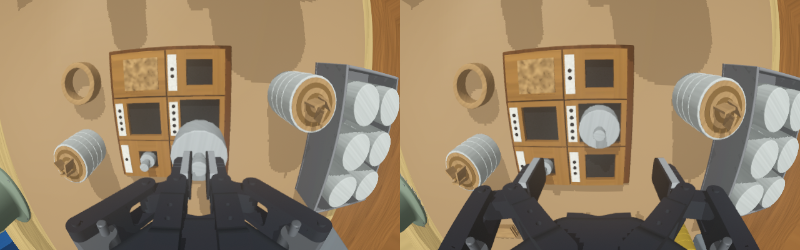

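w500 sits in the five-dot pocket at (600,125) in the composite. Next is w100.

Run:
```python
from h import *
print(full('100',(.515,-.2324)))
a=np.hstack([cv2.imread('pics/arr100.png'),cv2.imread('pics/done100.png')]);cv2.imwrite('pics/c9.png',cv2.resize(a,(800,250)))
```

```text
100 {'200': [(array([ 0.5891, -0.2063]), np.float64(0.0425))], '100': [(array([ 0.5153, -0.2321]), np.float64(0.0379))], '300': [(array([ 0.5884, -0.2645]), np.float64(0.0453))]}
grip 0.01070971542503168 [0.30000378 0.09661212 2.55313071]
lifted 34.3 0.010784473536846651 [-0.33942476 -0.61692354 -0.74954873]
arr 36.7 0.011001466446029212 [-0.16565334  0.7073324  -0.96780978]
down True [0.6044 0.3139 0.0351] 0.034999999999999996 [0.37456393 0.45958662 3.53897749]
placed head [-0.00029696  0.00022835  0.04882972] top should be 0.05 0.04966457250452676 39.25
True
```

View pics/c9.png

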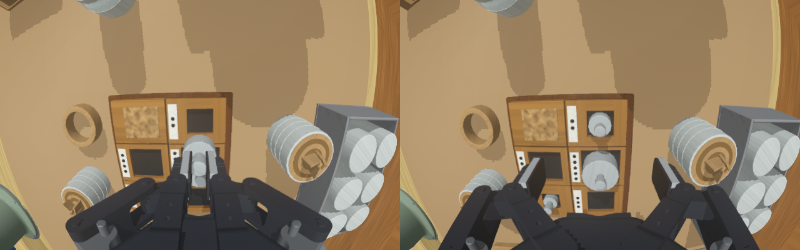

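w100 is in the two-dot pocket at (600,123). Next is w300.

Run:
```python
from h import *
print(full('300',(.5884,-.2645)))
a=np.hstack([cv2.imread('pics/arr300.png'),cv2.imread('pics/done300.png')]);cv2.imwrite('pics/c10.png',cv2.resize(a,(800,250)))
```

```text
300 {'200': [(array([ 0.5894, -0.2067]), np.float64(0.0428))], '300': [(array([ 0.5891, -0.2649]), np.float64(0.0454))]}
grip 0.01112895105626077 [0.7493924  0.67679928 0.41816975]
lifted 43.9 0.01114223438927089 [-0.65130036  0.11610102 -4.37265579]
arr 46.1 0.010534723256425113 [ 1.58340136  0.6741018  -2.94251542]
down True [0.5235 0.2469 0.043 ] 0.043 [1.96795742 0.70653535 3.58785165]
placed head [-0.00040221  0.00033331  0.05686391] top should be 0.057999999999999996 0.05765648737152953 48.65
True
```

View pics/c10.png

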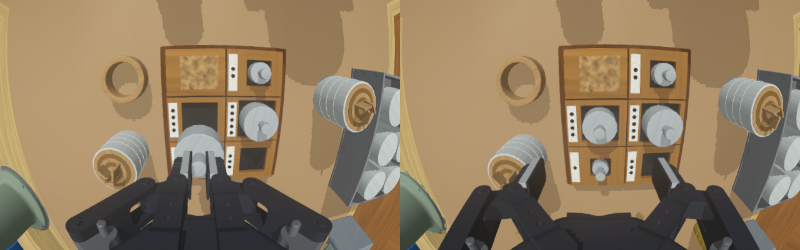

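w300 is in the four-dot pocket at (600,127). Next is w200.

Run:
```python
from h import *
print(full('200',(.5892,-.2066)))
a=np.hstack([cv2.imread('pics/arr200.png'),cv2.imread('pics/done200.png')]);cv2.imwrite('pics/c11.png',cv2.resize(a,(800,250)))
```

```text
200 {'200': [(array([ 0.5895, -0.2062]), np.float64(0.0426))]}
grip 0.011004281682713342 [0.14027821 0.70271427 0.55058754]
lifted 52.9 0.010855226165077746 [ 1.07898297e-03  9.65950784e-01 -2.48170017e+00]
arr 54.6 0.010850320473775734 [-0.36985252  0.0056443  -1.50081106]
down True [0.6062 0.1818 0.04  ] 0.04 [0.14109015 0.18642103 3.96114242]
placed head [-2.88512577e-04 -3.77288191e-05  5.38851202e-02] top should be 0.05500000000000001 0.054694234348784516 57.1833
True
```

View pics/c11.png

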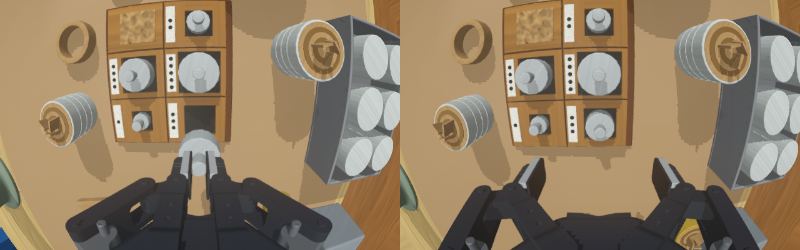

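All five are placed. Before flipping back I'll check the rack and lever from above.

```bash
cat >> h.py <<'E'
def rackcheck(tag):
    s=read_state();im,d=snap('wrist','rack'+tag);P=wrist_points(wrist_T(s),d)
    for k,g in SL.items():
        g=np.array(g)+[.0008,.0004]
        m=(abs(P[...,0]-g[0])<.034)&(abs(P[...,1]-g[1])<.028)&(P[...,2]<.08)&(d>0)
        q=P[m];zm=np.percentile(q[:,2],99.5);t=q[q[:,2]>zm-.0025];print(k,np.round((t.mean(0)[:2]-g)*1e3,1),'z err mm',round((zm-.032-HB[k])*1e3,1))
E
python3 - <<'E'
from h import *
move_ptp((0.56,0.247,.26),down(np.pi/2)); rackcheck('A')
move_ptp((0.47,-.237,.26),down(np.pi/2)); s=read_state();im,d=snap('wrist','lev5')
cv2.imwrite('pics/c12.png',cv2.resize(im[50:155,240:390,::-1],None,fx=5,fy=5,interpolation=cv2.INTER_CUBIC))
print(s['clock'])
E
```

```text
50 [-0.1  0.1] z err mm -0.3
300 [-0.7 -0.5] z err mm -0.2
200 [-0.5 -0.4] z err mm -0.1
500 [-1.4  0. ] z err mm -0.4
100 [-1.1 -0.4] z err mm -0.1
60.3833
```

View pics/rackA.png

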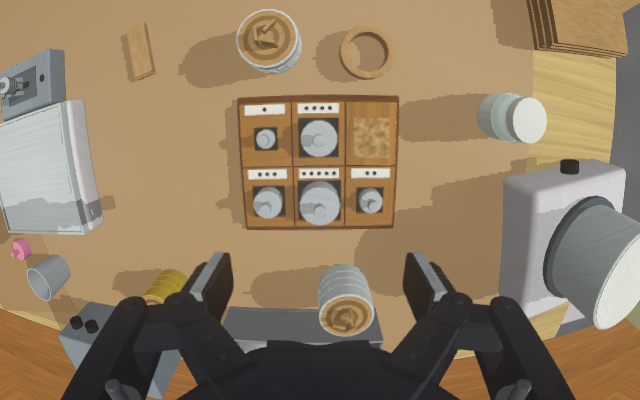

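View pics/c12.png

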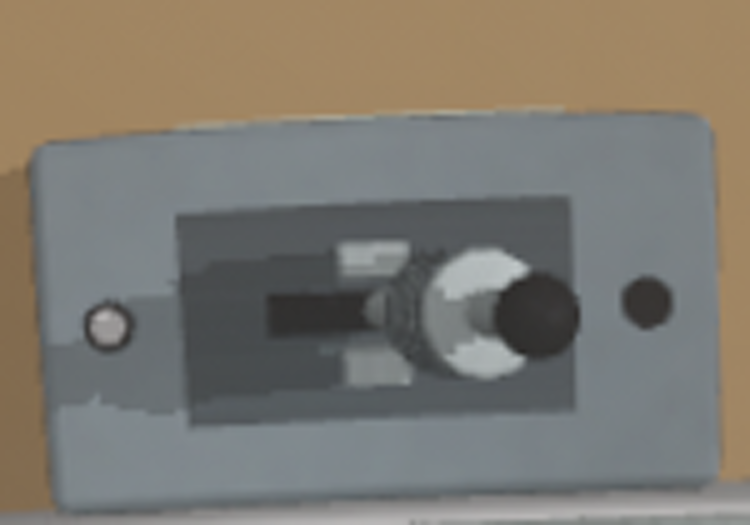

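The rack view shows all five seated (heads at 265,138 / 319,138 / 267,203 / 319,204 / 370,201), and the lever is still on the dot side. I'll flip it back now.

Run:
```python
from h import *
flip(.36,-.35)
snap('wrist','f1')
s=read_state()
if s['grip_width']>.02:
    move_linear(*lev(-.35,.043),max_speed=.04);print(read_state()['ft_force'])
    open_gripper();move_linear(*lev(-.35,.125),max_speed=.12)
    move_ptp((0.47,-.237,.28),down(np.pi/2)); s=read_state();im,d=snap('wrist','lev6')
    cv2.imwrite('pics/c13.png',cv2.resize(im[65:155,240:390,::-1],None,fx=5,fy=5,interpolation=cv2.INTER_CUBIC))
    print(s['clock'])
```

```text
at collar [-0.58067695  0.38565295 -0.64563506]
w 0.024404048024302766 [-1.32166442  0.98714182  5.43130532]
lift 0.02393286417127147 [ 1.51721021 -2.00424557 -4.03410996]
0.271 0.0240479043029609 [ 2.98061441  0.4342173  -5.48356764]
0.182 0.02382080735396342 [ 2.83703314  1.59679466 -5.03781699]
0.094 0.0237810719314552 [ 2.44492784  1.5097782  -6.37911148]
0.005 0.023797186080838115 [ 4.40576357  1.64514449 -3.89857885]
-0.084 0.023743641107292383 [ 3.86312559  2.42802258 -4.44858527]
-0.172 0.023940604077694452 [ 5.25300142  2.40679947 -4.53051141]
-0.261 0.024293217147989835 [ 5.36131898  2.71525107 -4.63148936]
-0.35 0.024129985007680346 [ 5.56117889  3.73831617 -3.33967051]
[ 3.73806132  2.85207665 -0.95607565]
69.1
```

View pics/c13.png

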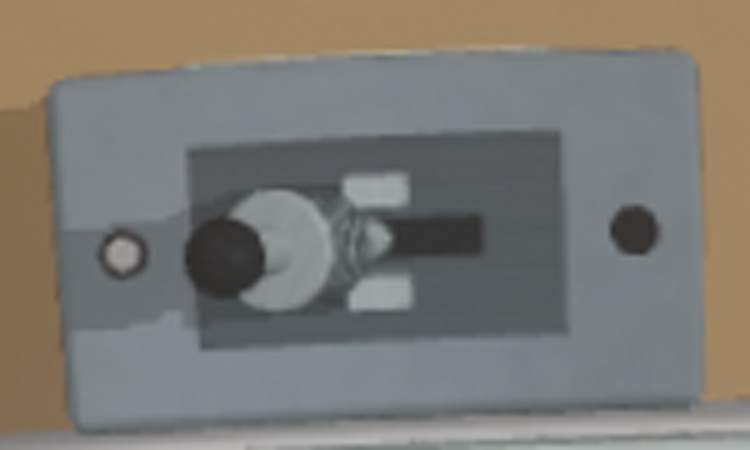

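The lever matches its first picture: it leans to the ring side and the collar is home. One final look over the whole scene before handing in.

Run:
```python
from h import *
move_ptp((0.56,0.247,.26),down(np.pi/2)); rackcheck('B')
move_j([1.039,0.326,-0.193,1.052,0,1.437]);snap('top','topF')
a=cv2.imread('pics/top0.png').astype(int);b=cv2.imread('pics/topF.png').astype(int)
m=(abs(a-b).max(2)>40).astype(np.uint8);n,l,st,c=cv2.connectedComponentsWithStats(m)
for i in range(1,n):
    if st[i,4]>8: print(st[i])
```

```text
50 [-0.5 -0.1] z err mm -0.2
300 [-0.5 -0.6] z err mm -0.4
200 [-0.9 -0.3] z err mm -0.2
500 [-1.1  0. ] z err mm -0.1
100 [-1.2 -0.6] z err mm 0.0
[249 182  17  18 228]
[273 184  13  13 126]
[232 187  11  10  81]
[419 187  11  13  36]
[407 189   8   5  15]
[432 188   5   5  14]
[401 190  10   9  21]
[429 209  10  17  45]
[251 210  15  15 178]
[276 213   8   8  53]
[411 213   4   8  12]
[445 214   5   6  20]
[ 89 327  10   5  10]
```

View pics/topF.png

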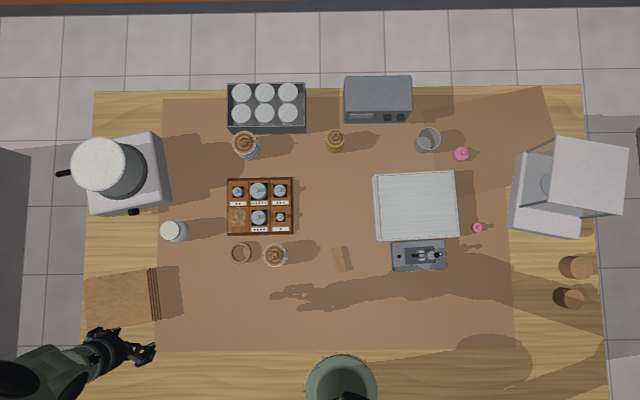

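Only the pan, the rack pockets and a small patch on the arm itself at (89,327) changed between the first and last top views. All bystanders are where they were.

```bash
python3 -c "
from h import *
print(read_state()['clock']);print(job_done())"
```

```text
72.6417
the job is handed in; nothing more can be done
None
```

The job is done and handed in at 72.6 s of the 210 s allowed. I arrested the pan first, then stood all five weights (50, 100, 200, 300 and 500 g) in their own slots. Last, I flipped the lever back to the ring-marked side; in the pictures the collar looks home on both sides.

Last checks:
- **Weights:** every head is within about 1.3 mm of its pocket centre and within 0.4 mm of the height it should have when seated flat.
- **Lever:** the last close-up matches the first picture, with the lever on the released side and the collar down. I judged this by eye, as there was no joint reading.
- **Bench:** comparing the first and last top views, nothing changed but the pan, the rack pockets and a small patch on the arm itself. The cans, other things and both pink look-alikes have not moved.

No check failed. I saw no knocked weight and no slackening of the grip. The top and wrist cameras differed by up to about 3 mm on some points, so I placed the weights by the wrist camera.

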